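# Hold a bulldog clip open round the recipe card's edge

## Robot

A 6-joint arm with a two-finger parallel gripper is mounted at the origin on a cart in front of the work surface, level with it; the furniture and walls round the work are solid. World frame = base frame: x ahead of the robot, y to its left, z up, the work surface at z = 0. Lengths are in mm, angles in rad, forces in N, time in s.
With the tool pointing down it reaches from about 275 to 750 mm from the base axis. Payload 10.2 kg.
Tool frame: the origin (TCP) lies at the very end of the fingers, on their centre line; the grasp point (between the pads) lies 19 mm behind it; z points along the fingers, y is the line along which they close (so a half turn about z gives the same grasp; the last joint's range is limited). The gripper opens to 85 mm and grips with 20 to 120 N. Pads are 22 mm wide; open, the fingers measure 114 mm over their backs; the gripper's body (76 mm by 85 mm) begins 54 mm behind the grasp point. The pads swing forward as they close: fully open they stand 13 mm farther back than shut.
Start: joints at [0.993, 0.313, 1.498, -0, 1.331, -0.223], TCP at [182.399, 492.302, 231.294] pointing down, gripper open.
Joint ranges: [-2.94, 2.94], [-0.97, 2.17], [0.19, 2.56], [-1.23, 4.37], [0.02, 3.11], [-2.88, 2.88]. Speed limits (rad/s): [2.39, 2.39, 3.01, 3.14, 3.14, 3.14].

## Interface

Orientations are given as a unit quaternion [w, x, y, z].
In Python, from rig import * gives the robot as it stands. The module is installed in compiled form; this text tells all that it offers.
- The arm moves only by the shell command python3 -m crank 'ROWS' [FORCE]. ROWS is JSON, a list that holds one entry, the list of rows, each a list of 7 numbers: the shift along the tool's x, y, z in units of 25 mm (1.0 is 25 mm), then the turn, a rotation vector about the tool's x, y, z in units of 8 degrees (1.0 is 8 degrees), then the finger opening in mm, from 0 to 85.4. A call has exactly 8 rows; each row shifts and turns the commanded pose from where the row before left it, along the tool's axes as they then stand; what a row does not reach is not made up. A row lasts 1/10 s, in which the tool goes at most 50 mm and 8.59 degrees, less where a joint would pass 70% of its speed; a pose out of reach is approached as far as the arm can. A call is refused whole if a number of a shift passes 1 or a number of a turn 1, either way. A call with a gripper value outside its range is refused whole. The fingers move at their own pace and stop on an object; FORCE is the grip in N (left out, the last holds). Time passes only in rows, so rows that do not move let the fingers close, or fill a call up. It gives the time, the measured TCP pose, the force, the opening and the grip force at its end, in the units of the state.
- sense(): the state, without advancing time (a new reading comes with each control period).
- capture(name): name is "side" or "top" or "wrist"; returns the picture (420x560x3 uint8, blue, green, red); there is no depth.
- camera_model(name): a dict with "fx", "fy", "cx", "cy" (pixels), "world_from_camera" (4x4, takes a point from camera to world coordinates); the wrist camera has in their place "T_tool_cam" (4x4, takes a point from camera to tool coordinates, whose origin is the TCP and whose axes are the flange's). Camera axes: x right, y up, looking along -z (the intrinsics and any distortion apply to the point x, -y, -z); pixel columns grow to the right and rows downward; lengths in mm; the calibration is good to about 2 mm. The wrist camera is an equidistant fisheye: a pixel r from the principal point sees the ray r / f radians off the axis. A picture is of the moment at which its call begins: read the wrist's pose just before it. camera_model takes no time and is no camera call.
- finish_job(): hands the job in; it is judged then, once.
The state is a dict: "time_s": time; "joints": joint angles; "dq": joint speeds; "tau": joint torques, N m; "eef_pos": TCP position; "ee_rot": TCP orientation; "force": force on the tool from outside, world axes, zero at the start; "wrist_torque": the same for the moment, N m; "grip_width": opening from 0.0 (shut) to 1.0 (fully open); "grip_force": force on a finger pad.
Only numpy, scipy, OpenCV 4.12 (cv2) and the standard library are available. Lean on these libraries where they do the work, as an engineer would, in place of code of your own. Each camera call takes 0.05 s, during which the arm holds its last target. There are 200 camera calls.

## Task

I want to slip a shopping list in beside the tall recipe card. Pick up the steel bulldog clip by its two finger levers, squeeze it wide open and bring it down over the middle of the tall card's top edge, so that the edge stands between the gaping lips without the clip touching the card, and finish there: keep holding it squeezed open, do not let it close or let go. Do not press on the card or push the other things about.

Things in the scene. Friction and masses are not known exactly. Their poses are not given: they have to be found in the camera images.
- clip: Loose steel bulldog clip, about 90 g, standing on its closed lips with its two finger levers up; 64 mm long, 56 mm across the levers, 90 mm high. Origin: middle of the underside of the closed lips. x along the lips and hinge pin, y the way the jaws open and the levers are squeezed, z up. This body is the +y half; squeezed evenly, each half leans by half the joint value, about the pin.
- clip_lever (a joint): Opening of the clip in rad: 0 closed (lips touching), 0.62 stop. The lips gape about 34 mm times this value (0.3: 10 mm, 0.6: 20 mm). A spring closes it: squeezing the levers takes about 6 N to begin and 9 N at the stop. The lever bars measure 56 mm over their outsides when closed, about 40 mm at 0.3, about 22 mm at the stop.
- bar_a (a point): Centre of the rolled bar that ends the clip's +y lever: 26 mm long (along x), 8 mm thick, 24 mm from the clip's middle and 86 mm above the lips' underside when closed. Grip both bars from above, fingers closing along y. While squeezed the bars rise about 5 mm relative to the pin, so lift the clip before squeezing it fully.
- bar_b (a point): The same on the -y lever (the turning half).
- clip_pin (a point): Middle of the hinge pin (10 mm thick, along x), 34 mm above the lips' underside when closed. Between lips and pin the jaws are free, so an edge can enter about 29 mm deep.
- lip_a (a point): Middle of the lower inner edge of the clip's +y lip (moves with body clip). The lip is 60 mm long (x), 8 mm thick outward from here and 10 mm high.
- lip_b (a point): The same on the -y lip (moves with the turning half); coincides with lip_a when closed.
- tall_card: Stiff upright recipe card with faint rules, 90 mm wide and 4 mm thick, in a fixed light wooden foot (72 x 45 x 22 mm); its top edge is 135 mm above the worktop. Origin: centre of the underside of the foot. x runs along the card's width, y is square to its face, z up. It may stand on the left or on the right.
- tall_card_edge (a point): Middle of the tall card's top edge (135 mm above the worktop), axes as body tall_card.
- low_card: The other card, to be left alone: low and wide, 110 mm wide, 4 mm thick, top edge 75 mm above the worktop, in a fixed light wooden foot (88 x 45 x 22 mm). Origin and axes as for the tall card.
- spice_jar: Bystander: glass spice jar with screw cap, 45 mm across, 106 mm high. Origin under its middle.
- lemon: Bystander: lemon, 78 x 55 x 56 mm. Origin under its middle.
- mug: Bystander: white mug with handle, 82 mm across, 94 mm high. Origin under its middle.
- onion: Bystander: onion, 84 x 81 x 82 mm. Origin under its middle.
- tub: Bystander: small dairy tub, 72 mm across, 72 mm high. Origin under its middle.
- teaspoon: Bystander: metal teaspoon, 139 x 30 x 10 mm, lying near the front edge. Origin under its middle.

How it is judged (in metres and radians):
On the way:
1. the clip is held in the air, spread open (contact force between the fingers and clip above 1 N and value of joint clip_lever above 0.3 rad and height (world z) of each of lip_a, lip_b above 0.03 m), for 0.2 s.
At the end, for the whole second after the job is handed in: Gripper holds the clip open (joint over 0.30, gape about 10 mm); the tall card's edge is between the lips, each 3 mm or more from its middle plane, 5 to 30 mm below the edge, within 22 mm of its middle along the card; clip and fingers do not touch the card (under 0.3 N); clip at rest (value of joint clip_lever above 0.3 rad and contact force between the fingers and clip above 1 N and ((y of lip_a in the frame of tall_card_edge above 0.003 m and y of lip_b in the frame of tall_card_edge below -0.003 m) or (y of lip_b in the frame of tall_card_edge above 0.003 m and y of lip_a in the frame of tall_card_edge below -0.003 m)) and z of lip_a in the frame of tall_card_edge between -0.03 and -0.005 m and x of lip_a in the frame of tall_card_edge between -0.022 and 0.022 m and z of lip_b in the frame of tall_card_edge between -0.03 and -0.005 m and x of lip_b in the frame of tall_card_edge between -0.022 and 0.022 m and contact force between each of clip, the fingers and tall_card below 0.3 N and linear speed of clip below 0.02 m/s); the arm keeps its last pose, push and grip.
It fails at once if the card or its stand is pressed with more than 8 N (contact force between any of clip, the arm, the fingers and tall_card above 8 N or contact force between any of clip, the arm, the fingers and low_card above 8 N).
It fails at once if a bystander is pushed more than 30 mm or knocked over (distance of any of spice_jar, lemon, mug, onion, tub, teaspoon from where it was at the start of the episode above 0.03 m or angle between any of spice_jar, mug, tub's own z axis and vertical above 0.6 rad).
It also fails if it takes over 40 s, if anything falls off the work surface, if the arm or the gripper's body presses on something with over 40 N, if the wrist force passes 120 N, or if a joint passes its speed limit or range.

## Working session

There is one attempt and no reset: what is moved stays moved. The work goes in short steps, Python scripts to look and compute and a shell command to move; the robot and the scene stay as the last step left them, time stands still between calls to the robot, and variables do not carry over. Pictures are saved under pics/ and viewed, at most 10 in all, crops included, and the job is handed in when it is done.

```bash
mkdir -p pics; python3 - <<'E'
from rig import *
import cv2, numpy as np
np.set_printoptions(precision=4,suppress=True)
print(sense())
for n in("side","top","wrist"):
    cv2.imwrite(f"pics/{n}0.png",capture(n)); print(n,camera_model(n))
E
```

```text
{'time_s': 0.0, 'joints': array([ 0.9926,  0.3134,  1.4984, -0.    ,  1.331 , -0.2234]), 'dq': array([ 0.0009,  0.0006, -0.0001, -0.0011, -0.0004, -0.0011]), 'tau': array([  0.0003, -41.2271, -25.9739,  -0.0002,   0.0042,  -0.    ]), 'eef_pos': array([182.2623, 492.0822, 230.7549]), 'ee_rot': array([-0.0002,  0.1765,  0.9843, -0.0006]), 'force': array([-0.1583, -0.8208, -0.0097]), 'wrist_torque': array([-0.0226, -0.0134, -0.0134]), 'grip_force': 0.0, 'grip_width': 1.0009934558928921}
side {'fx': 460.9111566722278, 'fy': 460.9111566722278, 'cx': 283.4894448964228, 'cy': 209.14899287833632, 'world_from_camera': array([[ -0.9984,   0.0168,  -0.0536, 476.9318],
       [ -0.0548,  -0.4982,   0.8653, 986.7999],
       [ -0.0122,   0.8669,   0.4983, 661.8867],
       [  0.    ,   0.    ,   0.    ,   1.    ]])}
top {'fx': 441.38831676515014, 'fy': 441.38831676515014, 'cx': 284.31087749737657, 'cy': 210.06493231385517, 'world_from_camera': array([[   0.0183,    0.9936,   -0.1115,  408.4219],
       [  -0.9993,    0.0217,    0.0295,   47.0578],
       [   0.0318,    0.1109,    0.9933, 1001.2089],
       [   0.    ,    0.    ,    0.    ,    1.    ]])}
wrist {'fx': 325.19226210127806, 'fy': 325.19226210127806, 'cx': 278.03001897326953, 'cy': 208.2572875953805, 'T_tool_cam': array([[  -0.0009,    0.9641,    0.2655,   67.6993],
       [   1.    ,    0.0009,   -0.0001,   -0.2945],
       [  -0.0004,    0.2655,   -0.9641, -142.6652],
       [   0.    ,    0.    ,    0.    ,    1.    ]])}
```

View pics/side0.png

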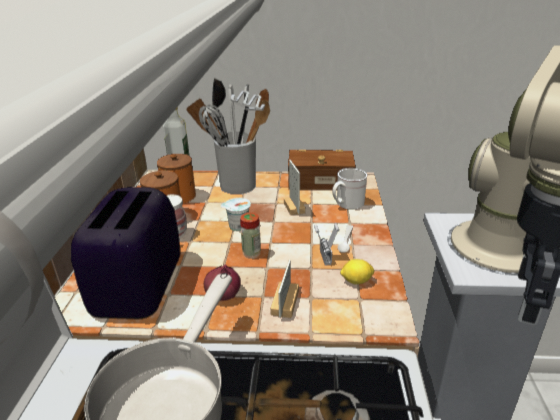

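View pics/top0.png

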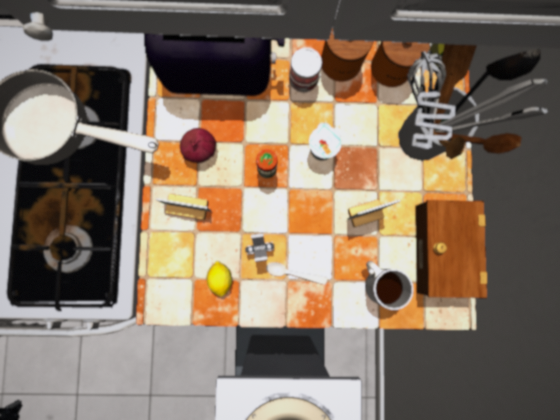

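The side view shows the tall card at about (295,187), the low card at (285,288) and the clip at about (340,240). In the top view the clip is at (260,249), the tall card at (374,208) and the low card at (183,206). The tall card is on the robot's right. Next I'll enlarge these areas.

```bash
python3 - <<'E'
import cv2, numpy as np
t=cv2.imread('pics/top0.png');s=cv2.imread('pics/side0.png')
def c(im,x,y):
    k=cv2.resize(im[y:y+50,x:x+66],None,fx=6,fy=6,interpolation=cv2.INTER_CUBIC)
    for i in range(0,66,10): cv2.putText(k,str(x+i),(i*6,10),0,.35,(255,0,255),1);cv2.line(k,(i*6,0),(i*6,4),(255,0,255),1)
    for i in range(0,50,10): cv2.putText(k,str(y+i),(0,i*6+4),0,.35,(255,0,255),1)
    return k
cv2.imwrite('pics/c0.png',np.vstack([np.hstack([c(t,230,225),c(t,340,185)]),np.hstack([c(s,300,217),c(s,265,160)])]))
E
```

```text
(no output)
```

View pics/c0.png

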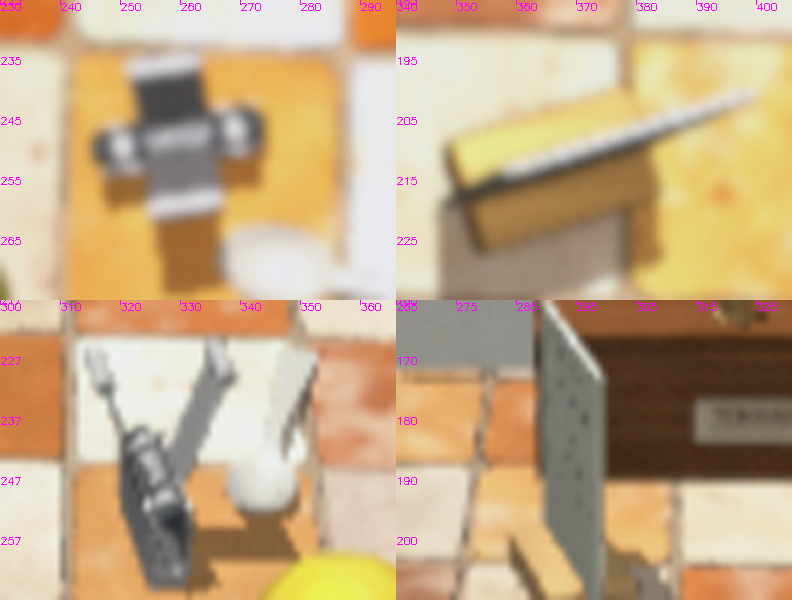

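The crops give pixel positions. In the top view the bars are at (256.9,235.1) and (260.6,258.2), and the card's edge runs from (356.9,213.3) to (399.4,200.4). In the side view the bars are at (315.9,227.8) and (336.6,226.6), and the card's near top corner is at (299,172.6). Now I'll triangulate them.

```bash
cat > h.py <<'E'
from rig import *
import numpy as np, cv2
from scipy.spatial.transform import Rotation as R
np.set_printoptions(precision=2,suppress=True)
def Rt(q): return R.from_quat([q[1],q[2],q[3],q[0]])
def ray(n,u,v,st=None):
    m=camera_model(n); x=(u-m['cx'])/m['fx']; y=(v-m['cy'])/m['fy']
    if n=='wrist':
        r=np.hypot(x,y); d=np.array([x/r*np.sin(r),-y/r*np.sin(r),-np.cos(r)])
        T=np.eye(4);T[:3,:3]=Rt(st['ee_rot']).as_matrix();T[:3,3]=st['eef_pos'];T=T@m['T_tool_cam']
    else: d=np.array([x,-y,-1.]);T=m['world_from_camera']
    d=T[:3,:3]@d; return T[:3,3],d/np.linalg.norm(d)
def tri(*rs):
    A=sum(np.eye(3)-np.outer(d,d) for o,d in rs);b=sum((np.eye(3)-np.outer(d,d))@o for o,d in rs)
    p=np.linalg.solve(A,b); return p,max(np.linalg.norm(np.cross(p-o,d)) for o,d in rs)
def plane(r,z): o,d=r; return o+d*(z-o[2])/d[2]
def project(n,p):
    m=camera_model(n);q=np.linalg.inv(m['world_from_camera'])@np.r_[p,1];return np.array([m['cx']-m['fx']*q[0]/q[2],m['cy']+m['fy']*q[1]/q[2]])
E
python3 - <<'E'
from h import *
a=tri(ray('top',256.9,235.1),ray('side',315.9,227.8));b=tri(ray('top',260.6,258.2),ray('side',336.6,226.6))
c=tri(ray('top',356.9,213.3),ray('side',299,172.6))
print(a,b,c)
z=135
e=plane(ray('top',356.9,213.3),z),plane(ray('top',399.4,200.4),z);print(e)
a2,b2=plane(ray('top',256.9,235.1),90),plane(ray('top',260.6,258.2),90);print(a2,b2)
for v in(a2-b2,e[1]-e[0]): print(np.linalg.norm(v),np.degrees(np.arctan2(v[1],v[0])))
s=sense();print(Rt(s['ee_rot']).as_matrix())
E
```

```text
(array([458.01,  75.57,  88.45]), np.float64(0.3359231757839116)) (array([410.18,  66.85,  87.4 ]), np.float64(0.24567341897573566)) (array([ 502.66, -122.8 ,  135.61]), np.float64(0.34949052960877797))
(array([ 502.37, -122.9 ,  135.  ]), array([ 530.13, -208.25,  135.  ]))
[457.59  75.54  90.  ] [410.42  66.78  90.  ]
47.98602268892771 10.522018634472948
89.75257685938472 -71.98879724849505
[[-0.94  0.35 -0.  ]
 [ 0.35  0.94 -0.  ]
 [ 0.   -0.   -1.  ]]
```

The heights check out: bars at about 88, card edge at 135.6, card width 89.8 and bar spacing 48. The clip's middle is at (434,71) with its y axis at 10.4°. The card's middle is at (516,-166) with its normal at 18°. I'll turn the tool +59.3° about its z, then travel.

```bash
python3 -m crank '[[[0,0,0,0,0,1,85],[0,0,0,0,0,1,85],[0,0,0,0,0,1,85],[0,0,0,0,0,1,85],[0,0,0,0,0,1,85],[0,0,0,0,0,1,85],[0,0,0,0,0,1,85],[0,0,0,0,0,0.41,85]]]' 20
python3 -m crank '[[[-1,0.375,0,0,0,0,85],[-1,0.375,0,0,0,0,85],[-1,0.375,0,0,0,0,85],[-1,0.375,0,0,0,0,85],[-1,0.375,0,0,0,0,85],[-1,0.375,0,0,0,0,85],[-1,0.375,0,0,0,0,85],[-1,0.375,0,0,0,0,85]]]'
python3 -m crank '[[[-1,0.375,0,0,0,0,85],[-1,0.375,0,0,0,0,85],[-1,0.375,0,0,0,0,85],[-1,0.375,0,0,0,0,85],[-1,0.375,0,0,0,0,85],[-1,0.375,0,0,0,0,85],[-1,0.375,0,0,0,0,85],[-1,0.375,0,0,0,0,85]]]'
python3 -m crank '[[[-1,0.375,0,0,0,0,85],[-1,0.375,0,0,0,0,85],[0,0,0,0,0,0,85],[0,0,0,0,0,0,85],[0,0,0,0,0,0,85],[0,0,0,0,0,0,85],[0,0,0,0,0,0,85],[0,0,0,0,0,0,85]]]'
python3 - <<'E'
from h import *
s=sense();print(s['eef_pos'],Rt(s['ee_rot']).as_matrix(),s['joints'])
im=capture('wrist');cv2.imwrite('pics/w1.png',im)
E
```

```text
time_s: 0.95
eef_pos: [182.3, 492.2, 231.1]
ee_rot: [0.0, 0.642, 0.767, -0.0]
force: [0.8, -0.2, 0.5]
grip_width: 0.995
grip_force: 0.0
time_s: 1.75
eef_pos: [292.6, 308.1, 231.2]
ee_rot: [-0.0, 0.64, 0.768, -0.0]
force: [0.4, 0.2, 0.5]
grip_width: 0.993
grip_force: 0.0
time_s: 2.55
eef_pos: [402.4, 124.9, 231.2]
ee_rot: [-0.0, 0.64, 0.768, -0.0]
force: [-0.1, -0.6, 0.2]
grip_width: 0.996
grip_force: 0.0
time_s: 3.35
eef_pos: [429.4, 80.4, 231.4]
ee_rot: [0.0, 0.64, 0.768, 0.0]
force: [-0.5, -0.3, 0.4]
grip_width: 1.0
grip_force: 0.0
[429.41  80.45 231.35] [[-0.18  0.98  0.  ]
 [ 0.98  0.18 -0.  ]
 [-0.    0.   -1.  ]] [-0.08  0.12  1.74 -0.    1.28 -0.27]
```

View pics/w1.png

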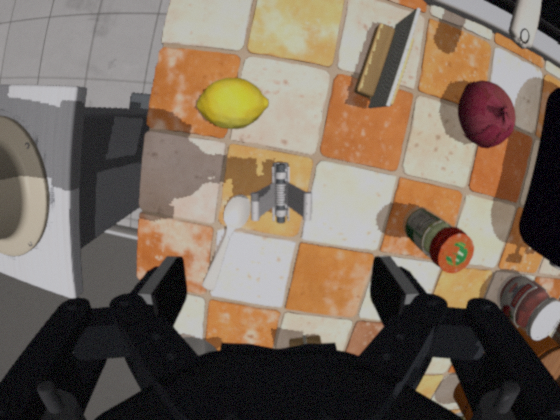

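The wrist view shows the bars at about (255,206) and (306,206), level and between the fingers. As a third view, I'll check them against the earlier measurement.

```bash
python3 - <<'E'
from h import *
s=sense();im=cv2.imread('pics/w1.png')
for u in(255.5,306.5): print(plane(ray('wrist',u,206,s),89))
a=tri(ray('wrist',255.5,206,s),ray('top',260.6,258.2));b=tri(ray('wrist',306.5,206,s),ray('top',256.9,235.1));print(a,b)
M=Rt(s['ee_rot']).as_matrix()
print(M.T@(np.array([434.05,71.2,67])-s['eef_pos'])/25)
k=cv2.resize(im[150:240,230:335],None,fx=6,fy=6,interpolation=cv2.INTER_CUBIC)
cv2.imwrite('pics/w1c.png',k)
E
```

```text
[410.35  67.67  89.  ]
[455.96  76.01  89.  ]
(array([410.35,  66.87,  86.11]), np.float64(0.06933004531088922)) (array([457.1 ,  75.45,  85.91]), np.float64(0.7432156119425548))
[-0.39  0.11  6.57]
```

View pics/w1c.png

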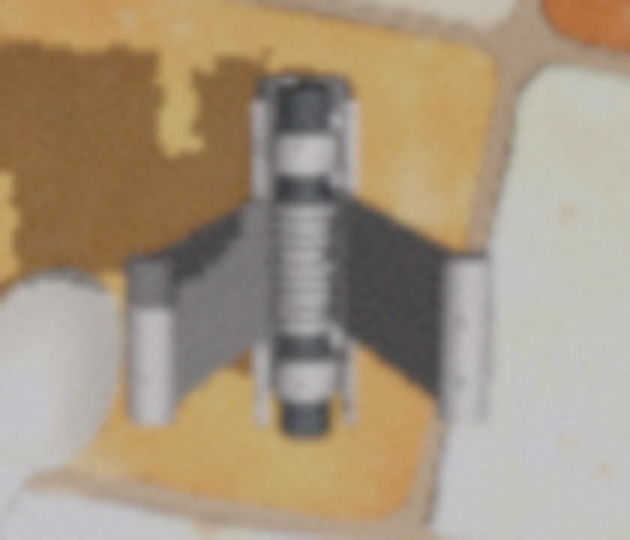

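The bars measure z ≈ 86 with their middle at (433.8,71.2), which agrees with the first measurement. I'll descend to TCP z ≈ 66, then close lightly.

```bash
python3 -m crank '[[[-0.39,0.1,0.6,0,0,0,85],[0,0,1,0,0,0,85],[0,0,1,0,0,0,85],[0,0,1,0,0,0,85],[0,0,1,0,0,0,85],[0,0,1,0,0,0,85],[0,0,0.6,0,0,0,85],[0,0,0.4,0,0,0,85]]]' 20
python3 -m crank '[[[0,0,0,0,0,0,70],[0,0,0,0,0,0,64],[0,0,0,0,0,0,60],[0,0,0,0,0,0,57],[0,0,0,0,0,0,54],[0,0,0,0,0,0,52],[0,0,0,0,0,0,50],[0,0,0,0,0,0,50]]]' 20
python3 - <<'E'
from h import *
cv2.imwrite('pics/w2.png',np.vstack([capture('wrist')[120:420,100:460],cv2.resize(capture('side')[180:290,280:412],(360,300))]))
print(sense()['grip_force'],sense()['grip_width'])
E
```

```text
time_s: 4.2
eef_pos: [433.4, 71.1, 65.3]
ee_rot: [-0.001, 0.64, 0.768, -0.0]
force: [0.5, 0.7, -0.5]
grip_width: 0.994
grip_force: 0.0
time_s: 5.0
eef_pos: [435.0, 70.9, 67.8]
ee_rot: [0.001, 0.64, 0.768, 0.001]
force: [-1.2, -0.1, 10.7]
grip_width: 0.589
grip_force: 9.0
8.955593705177307 0.5872809184518291
```

View pics/w2.png

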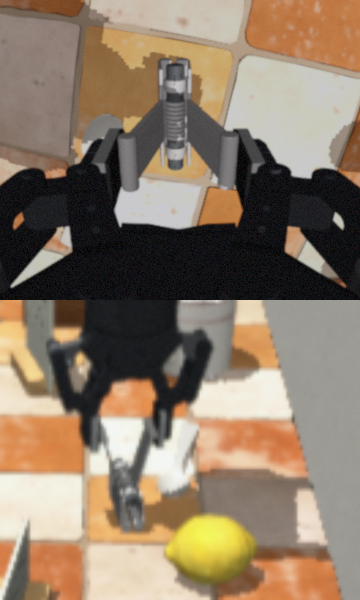

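The wrist and side views show both bars between the pads, with the clip upright. Next I'll lift it and then squeeze.

```bash
python3 -m crank '[[[0,0,-0.3,0,0,0,50],[0,0,-0.7,0,0,0,49],[0,0,-1,0,0,0,48],[0,0,-1,0,0,0,48],[0,0,-1,0,0,0,48],[0,0,-1,0,0,0,48],[0,0,-1,0,0,0,48],[0,0,-1,0,0,0,48]]]' 30
python3 -m crank '[[[0,0,-0.4,0,0,0,46],[0,0,0,0,0,0,42],[0,0,0,0,0,0,38],[0,0,0,0,0,0,35],[0,0,0,0,0,0,32],[0,0,0,0,0,0,30],[0,0,0,0,0,0,28],[0,0,0,0,0,0,28]]]' 30
python3 - <<'E'
from h import *
cv2.imwrite('pics/w3.png',np.hstack([capture('wrist')[60:400,60:500],cv2.resize(capture('side')[120:290,280:460],(360,340))]))
s=sense();print(s['grip_force'],s['grip_width']*85.4,s['eef_pos'],Rt(s['ee_rot']).as_matrix(),s['joints'])
E
```

```text
time_s: 5.9
eef_pos: [433.4, 71.0, 242.7]
ee_rot: [0.0, 0.64, 0.768, 0.0]
force: [-0.1, -0.7, -1.1]
grip_width: 0.563
grip_force: 6.4
time_s: 6.7
eef_pos: [433.8, 71.0, 251.2]
ee_rot: [-0.0, 0.64, 0.768, -0.0]
force: [0.5, 0.1, -0.5]
grip_width: 0.329
grip_force: 8.4
8.400539606809616 27.76831520256899 [433.78  70.97 251.27] [[-0.18  0.98 -0.  ]
 [ 0.98  0.18  0.  ]
 [ 0.   -0.   -1.  ]] [-0.11  0.11  1.7   0.    1.33 -0.29]
```

View pics/w3.png

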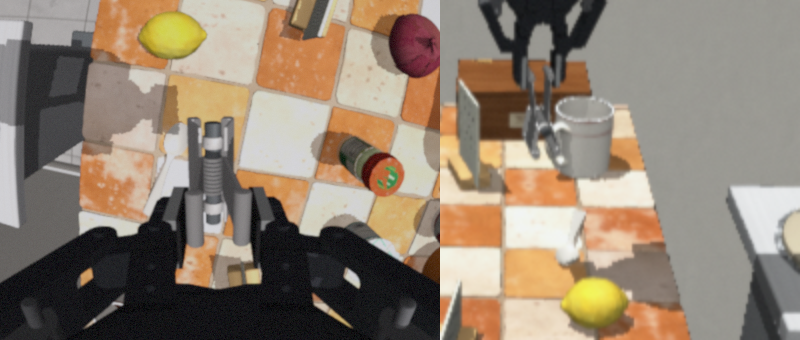

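The clip is held in the air with its jaws apart, and the grip is steady. I'll zoom in to measure the lip height and any tilt.

```bash
python3 - <<'E'
from h import *
w=capture('wrist');s=capture('side');cv2.imwrite('pics/side4.png',s);cv2.imwrite('pics/wrist4.png',w)
def c(im,x,y,W,H,k):
    o=cv2.resize(im[y:y+H,x:x+W],None,fx=k,fy=k,interpolation=cv2.INTER_CUBIC)
    for i in range(0,W,5): cv2.putText(o,str(x+i),(i*k,10),0,.35,(255,0,255),1);cv2.line(o,(i*k,0),(i*k,4),(255,0,255),1)
    for i in range(0,H,5): cv2.putText(o,str(y+i),(0,i*k+4),0,.35,(255,0,255),1)
    return o
cv2.imwrite('pics/c4.png',np.hstack([c(s,315,148,40,60,10),c(w,230,170,80,120,5)]))
st=sense()
# expectations: lip middle, pin in world, upright clip
for z in(165,175,185): print(z,project('side',np.array([433.8,71,z])))
E
```

```text
165 [327.59 198.15]
175 [327.75 194.22]
185 [327.91 190.26]
```

View pics/c4.png

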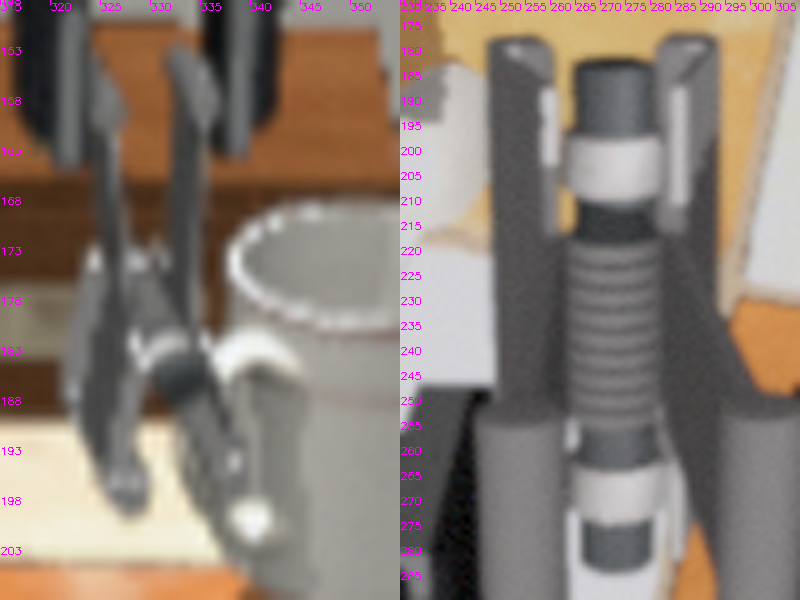

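The wrist view shows the pin running from (272,183) to (273,283), the lip ends near (255,178) and (286,178), and the bars centred at about 278. So the clip leans a few degrees and the lips sit slightly towards tool -y. In the side view the near pin end is at (332,185), with the lip bottoms at (327,199) and about (341,206). I'll triangulate these.

```bash
python3 - <<'E'
from h import *
s=sense();M=Rt(s['ee_rot']).as_matrix()
def T(p): return M.T@(p-s['eef_pos'])
for n,w,d in(('pin+x',(272,183.5),(332,185)),('lipA',(254.5,178),(327,198.5)),('lipB',(286,178),(341,205.5))):
    p,e=tri(ray('wrist',*w,s),ray('side',*d));print(n,p,e,'tool',T(p))
    # alone: wrist ray cut with tool-z planes
    o,dd=ray('wrist',*w,s);print([T(plane((o,dd),z)) for z in(185,200,215)])
w=(272.5,282.5);o,dd=ray('wrist',*w,s);print('pin-x',[T(plane((o,dd),z)) for z in(205,215,225)])
E
```

```text
pin+x [425.5  101.71 213.73] 1.4889055552424701 tool [31.71 -2.59 37.57]
[array([26.5 , -4.57, 66.3 ]), array([29.42, -4.29, 51.3 ]), array([32.34, -4.01, 36.3 ])]
lipA [424.29  96.28 178.06] 11.960662241559676 tool [26.58 -4.76 73.24]
[array([ 30.2 , -15.98,  66.3 ]), array([ 32.86, -14.88,  51.3 ]), array([ 35.51, -13.78,  36.3 ])]
lipB [419.62 100.06 165.03] 14.429295780552959 tool [31.14 -8.67 86.26]
[array([30.15,  4.57, 66.3 ]), array([32.81,  4.2 , 51.3 ]), array([35.46,  3.82, 36.3 ])]
pin-x [array([-35.24,  -4.31,  46.3 ]), array([-29.82,  -4.12,  36.3 ]), array([-24.4 ,  -3.93,  26.3 ])]
```

I had the two lips paired the wrong way round, since wrist left corresponds to side right. I'll redo that and work out the move.

```bash
python3 - <<'E'
from h import *
s=sense();M=Rt(s['ee_rot']).as_matrix()
def T(p): return M.T@(p-s['eef_pos'])
for n,w,d in(('lip-y',(254.5,178),(341,205.5)),('lip+y',(286,178),(327,198.5))):
    p,e=tri(ray('wrist',*w,s),ray('side',*d));print(n,p,e,'tool',T(p))
# after turning tool to y at 18.0deg: lips' middle (tool 0,-6) to card middle
a=np.radians(18.0);y=np.array([np.cos(a),np.sin(a)]);x=np.array([-np.sin(a),np.cos(a)])
mid=np.array([516.25,-165.6])
tcp=mid+6*y; d=tcp-s['eef_pos'][:2]
print('tcp',tcp,'tool shift before turn',(M.T@np.r_[d,0])/25,'turn units',-(18-np.degrees(np.arctan2(M[1,1],M[0,1])))/8)
E
```

```text
lip-y [408.11  93.17 159.08] 3.4572949098066212 tool [ 26.45 -21.24  92.22]
lip+y [434.78 100.45 179.88] 1.666860697864843 tool [28.79  6.31 71.41]
tcp [ 521.96 -163.75] tool shift before turn [-9.87  1.78 -0.  ] turn units -0.9508688022421907
```

```bash
python3 -m crank '[[[-0.5,0.1,0,0,0,0,27],[-0.9,0.16,0,0,0,0,26],[-0.9,0.16,0,0,0,0,25],[-0.9,0.16,0,0,0,0,25],[-0.9,0.16,0,0,0,0,25],[-0.9,0.16,0,0,0,0,25],[-0.9,0.16,0,0,0,0,25],[-0.9,0.16,0,0,0,0,25]]]' 30
python3 -m crank '[[[-0.9,0.16,0,0,0,0,25],[-0.9,0.16,0,0,0,0,25],[-0.9,0.16,0,0,0,0,25],[-0.4,0.1,0,0,0,0,25],[0,0,0,0,0,-0.5,25],[0,0,0,0,0,-0.45,25],[0,0,0,0,0,0,25],[0,0,0,0,0,0,25]]]' 30
python3 - <<'E'
from h import *
s=sense();print(s['eef_pos'],s['grip_width']*85.4,s['grip_force'],Rt(s['ee_rot']).as_matrix())
w=capture('wrist');sd=capture('side');cv2.imwrite('pics/side5.png',sd);cv2.imwrite('pics/wrist5.png',w)
def c(im,x,y,W,H,k):
    o=cv2.resize(im[y:y+H,x:x+W],None,fx=k,fy=k,interpolation=cv2.INTER_CUBIC)
    for i in range(0,W,5): cv2.putText(o,str(x+i),(i*k,10),0,.35,(255,0,255),1);cv2.line(o,(i*k,0),(i*k,4),(255,0,255),1)
    for i in range(0,H,5): cv2.putText(o,str(y+i),(0,i*k+4),0,.35,(255,0,255),1)
    return o
cv2.imwrite('pics/c5.png',np.hstack([c(sd,270,105,50,75,8),c(w,230,165,80,120,5)]))
E
```

```text
time_s: 7.7
eef_pos: [494.7, -92.6, 251.2]
ee_rot: [0.0, 0.64, 0.768, -0.0]
force: [0.4, 0.1, -1.3]
grip_width: 0.294
grip_force: 8.7
time_s: 8.5
eef_pos: [522.6, -164.3, 251.3]
ee_rot: [-0.0, 0.588, 0.809, -0.0]
force: [-0.5, -0.1, -0.1]
grip_width: 0.292
grip_force: 8.7
[ 522.6  -164.33  251.31] 24.909524072753772 8.659727722406387 [[-0.31  0.95 -0.  ]
 [ 0.95  0.31  0.  ]
 [ 0.   -0.   -1.  ]]
```

View pics/c5.png

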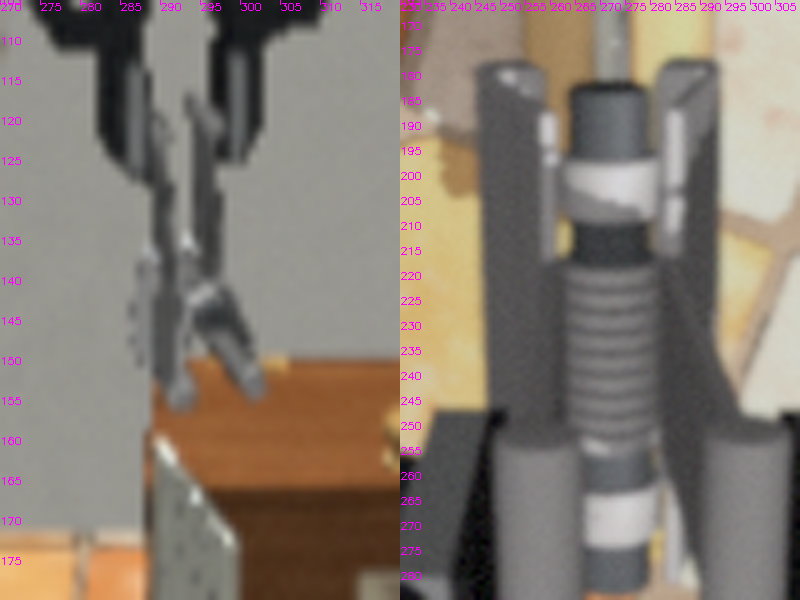

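In the wrist view the card's end at column 272.4 lies between the lips, which sit at about 259 and 281, just beneath the pin at 271.6. In the side view the gap between the lips, centred at (297.5,155), is over the card edge at about (298,170). I'll lower it gently by 58 mm in two calls, with a slight +y correction.

```bash
python3 -m crank '[[[0,0.03,0.2,0,0,0,25],[0,0,0.3,0,0,0,25],[0,0,0.3,0,0,0,25],[0,0,0.3,0,0,0,25],[0,0,0.2,0,0,0,25],[0,0,0.1,0,0,0,25],[0,0,0,0,0,0,25],[0,0,0,0,0,0,25]]]' 30
python3 -m crank '[[[0,0,0.1,0,0,0,25],[0,0,0.2,0,0,0,25],[0,0,0.2,0,0,0,25],[0,0,0.2,0,0,0,25],[0,0,0.13,0,0,0,25],[0,0,0.1,0,0,0,25],[0,0,0,0,0,0,25],[0,0,0,0,0,0,25]]]' 30
python3 - <<'E'
from h import *
s=sense();print(s['eef_pos'],s['grip_width']*85.4,s['grip_force'],s['force'],s['wrist_torque'])
w=capture('wrist');sd=capture('side')
def c(im,x,y,W,H,k):
    o=cv2.resize(im[y:y+H,x:x+W],None,fx=k,fy=k,interpolation=cv2.INTER_CUBIC)
    for i in range(0,W,5): cv2.putText(o,str(x+i),(i*k,10),0,.35,(255,0,255),1);cv2.line(o,(i*k,0),(i*k,4),(255,0,255),1)
    for i in range(0,H,5): cv2.putText(o,str(y+i),(0,i*k+4),0,.35,(255,0,255),1)
    return o
cv2.imwrite('pics/c6.png',np.hstack([c(sd,270,125,50,75,8),c(w,230,145,80,120,5)]))
E
```

```text
time_s: 9.4
eef_pos: [523.5, -164.1, 216.5]
ee_rot: [0.0, 0.588, 0.809, 0.0]
force: [-0.2, 0.4, -1.1]
grip_width: 0.294
grip_force: 8.7
time_s: 10.2
eef_pos: [523.4, -164.2, 193.2]
ee_rot: [0.0, 0.588, 0.809, 0.0]
force: [-1.5, 0.1, -1.3]
grip_width: 0.293
grip_force: 8.7
[ 523.44 -164.15  193.16] 25.055845986205924 8.656087964773178 [-1.46  0.06 -1.27] [-0.01  0.01 -0.01]
```

View pics/c6.png

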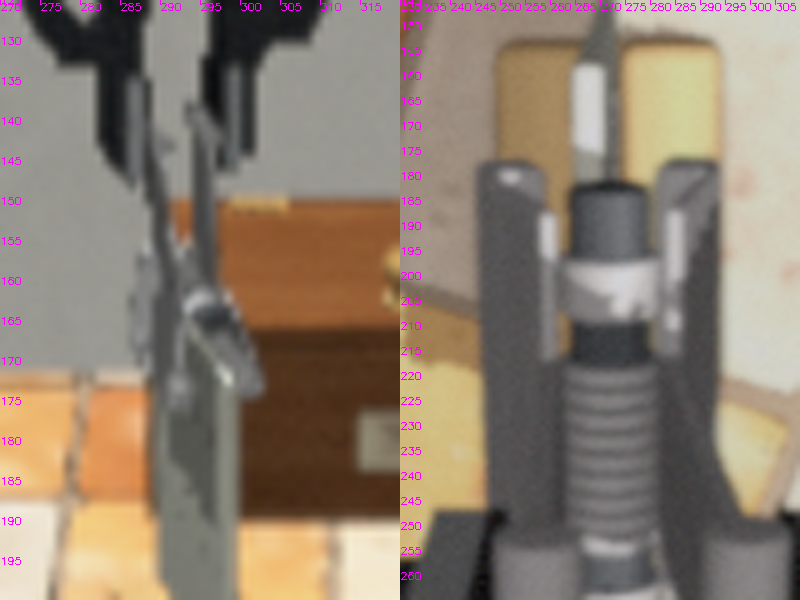

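The side view shows the card's edge between the jaws, with one lip in front of its face and the other behind. In the wrist view the card top at column 267.6 lies between the lips at 259 and 281, about 1 mm off centre, with no contact force. I'll re-centre by 1 mm, let it settle and hand in.

```bash
python3 -m crank '[[[0,-0.02,0,0,0,0,25],[0,-0.02,0,0,0,0,25],[0,0,0,0,0,0,25],[0,0,0,0,0,0,25],[0,0,0,0,0,0,25],[0,0,0,0,0,0,25],[0,0,0,0,0,0,25],[0,0,0,0,0,0,25]]]' 30
python3 -c "
from rig import *
print(finish_job())"
```

```text
time_s: 11.1
eef_pos: [522.4, -164.4, 193.1]
ee_rot: [0.0, 0.588, 0.809, 0.0]
force: [0.3, 0.8, -1.0]
grip_width: 0.294
grip_force: 8.7
the job is handed in; nothing more can be done
None
```

I handed the job in at about 11 s with the clip squeezed open and its lips about 14 mm below the middle of the tall card's top edge; I saw no sign of it touching the card, but the hand-in returned no verdict.

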